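Bring the slide under the microscope through the L-slot

TASK

Bring the glass slide under the microscope's objective: push the slide carrier's knob along the L-shaped slot in the loader deck, away to the corner, and then across towards the microscope until it stops at the closed end of the slot. Only push it with the fingertips or the outside of the fingers, never take the knob between them. Leave the bottles, boxes and other loose things where they stand, and finish clear of everything.

Things in the scene. Friction and masses are not known exactly. Their poses are not given: they have to be found in the camera images.
- loader: fixed slide loader: flat deck with bare metal top, origin at table height, x -120..+135 mm, y -100..+100 mm, top face 45 mm above the table; only its yaw varies. A 14 mm wide slot in the top makes an L: 100 mm along the loader's +x (away from the robot), then 70 mm along its +y, towards the microscope
- objective (a point): tip of the objective of the video microscope that is fixed to the loader's +y side, 95 mm above the table. Keep out of the microscope: in the loader's frame its base lies at y > 115 mm (below 50 mm height), its head and screen at y > 135 mm (up to 390 mm height)
- knob (a point): centre of the slide carrier's upright black knob: a cylinder 24 mm wide, 35 mm tall (58 to 93 mm above the table), over a 10 mm pin that runs in the slot and cannot come out. The carrier never turns; it moves against a dry drag of about 1 to 2 N and stays where it is left, no spring. Behind the knob (loader -x side) and on its right (-y side) the deck is free for a finger
- slide (a point): middle of the glass slide in the carrier's flat holder (40 x 86 mm), 170 mm from the knob along the loader's +y. A flat steel arm, 20 mm wide, 49 to 56 mm above the table, joins it to the knob; it starts 10 mm on the -y side of the knob's axis. Holder and arm stay below 57 mm
- slot_start (a point): middle of the slot at the near end of the first leg, on the deck's top face; the pin's axis is here when run = 0 and cross = 0
- slot_corner (a point): middle of the slot at the corner of the L, on the deck's top face (run = 0.100, cross = 0)
- slot_end (a point): the pin's axis at the closed end of the second leg, on the deck's top face (run = 0.100, cross = 0.070)
- run (a joint): how far the carrier has gone along the first leg (loader's +x) from slot_start, m: 0 to 0.100, with about 2 mm play in the slot
- cross (a joint): how far the carrier has gone along the second leg (loader's +y, towards the microscope), m: 0 to 0.070, with about 2 mm play; the slot lets it move only at the corner
- vial: small clear glass vial with black cap, 22 mm wide, 42 mm tall, standing loose on the deck's far strip; origin at the centre of its underside
- stain_jar: small amber glass jar with white lid, 32 mm wide, 45 mm tall, standing loose on the deck's near strip; origin at the centre of its underside
- dropper: amber bottle with black cap, 36 mm wide, 85 mm tall, on the table right of the deck; origin at the centre of its underside
- dish: closed clear petri dish, 94 mm wide, 17 mm tall, on the table right of the deck; origin at the centre of its underside
- slide_box: closed wooden slide box 100 x 85 x 35 mm, on the table right of the deck; origin at the centre of its underside
- needle: wood-handled mounting needle 150 mm long, lying on the table left of the microscope; origin at the centre of its underside, x along it
- beaker: glass beaker, 60 mm wide, 70 mm tall, on the table left of the microscope; origin at the centre of its underside

How it is judged:
By the outcome, as a careful person would: the job done as asked, in the order asked, and still so for the second after the job is handed in, with the robot touching nothing.
It also fails if it takes over 43 s, if anything falls off the work surface, if the arm or the gripper's body presses on something with over 40 N, if the wrist force passes 120 N, or if a joint passes its speed limit or range.

ROBOT

A 6-joint arm with a two-finger parallel gripper is mounted at the origin on the work surface. World frame = base frame: x ahead of the robot, y to its left, z up, the work surface at z = 0. Lengths are in m, angles in rad, forces in N, time in s.
With the tool pointing down it reaches from about 0.425 to 0.95 m from the base axis. Payload 3.5 kg.
Tool frame: the origin (TCP) lies midway between the tips of the shut fingers; the grasp point (between the pads) lies grasp_offset behind it (grasp_offset is the distance from the TCP to the grasp point, in m); z points along the fingers, y is the direction in which the jaws open and shut (so a half turn about z gives the same grasp; the last joint's range is limited). The gripper opens to 85 mm and grips with 20 to 120 N. Pads are 22 mm wide; open, the fingers measure 114 mm over their backs; the gripper's body (76 mm by 85 mm) begins 54 mm behind the grasp point. The pads swing forward as they close: fully open they stand 13 mm farther back than shut.
Start: joints at [1.042, 0.286, 1.577, -0, 1.279, -0.15], TCP at [0.25, 0.627, 0.231] pointing down, gripper open.
Joint ranges: [-2.77, 2.77], [-0.9, 2.22], [0.21, 2.48], [-1.53, 4.67], [0.24, 2.81], [-2.84, 2.84]. Speed limits (rad/s): [2.79, 2.79, 3.14, 3.14, 3.14, 3.14].

INTERFACE

Orientations are given as a unit quaternion [x, y, z, w].
In Python, from plant import * gives the robot as it stands.
- The arm moves only by the tool jog_arm, never from a script. Its argument "targets" is text: rows parted by semicolons, each of 7 numbers parted by spaces: the shift along the world's x, y, z in mm, then the turn, a rotation vector about the world's x, y, z in degrees, then the gripper's target within -1 to 1 (fully open at 1, half-way at 0, shut at -1). A call has 1 to 10 rows; each row shifts and turns the pose as measured when the row begins; what a row does not reach is not made up. A row lasts 1/12 s, in which the tool goes at most 41.7 mm and 7.16 degrees, less where a joint would pass 70% of its speed; a pose out of reach is approached as far as the arm can. A call with a gripper value outside its range is refused whole. The fingers move at their own pace and stop on an object; "force" is the grip in N (left out, the last holds). Time passes only in rows, so rows that do not move let the fingers close. It gives the time, the measured TCP pose, the force and the opening at its end, in the units of the state.
- get_state(): the state, without advancing time (a new reading comes with each control period).
- read_camera(name): name is "scene" or "top" or "wrist"; returns a dict with "pixels" (420x560x3 uint8, blue, green, red), "mtx" (3x3 intrinsics, pixels), "world_from_camera" (4x4, takes a point from camera to world coordinates). Camera axes: x right, y up, looking along -z (the intrinsics and any distortion apply to the point x, -y, -z); pixel columns grow to the right and rows downward; lengths in m; the calibration is good to about 2 mm. A picture is of the moment at which its call begins. There is no depth.
- sign_off(): hands the job in, once; it reports no verdict.
Trained networks look in a picture, given as the dict that the camera call returned (one of the last four; its "shot" number tells which), for a name from the list of things; names that differ only in an ending like _2 or _b are one class to them, and where a whole thing is asked for, a point or a joint stands for the part that bears it (a point fixed in the world has none). Each returns a list of dicts, best first, with "p" (0 to 1); they miss things now and then, are a little off and sometimes report something else, mostly with a low value. They report only what shows in the picture. A call takes as long as a camera call.
- spot_in(target, picture): "uv" ([column, row] in pixels, amid what is visible of it).
- silhouettes(target, picture): "mask" (420x560 bool, what is visible of it) and "uv" ([column, row] in pixels, amid what is visible of it).
- mark_of(target, picture): "uv" ([column, row] in pixels: a listed point, or the origin of a listed thing).
The state is a dict: "time": time; "qpos": joint angles; "dq": joint speeds; "joint_efforts": joint torques, N m; "eef_pos": TCP position; "tcp_rot": TCP orientation; "contact_force": force on the tool from outside, world axes, zero at the start; "wrist_torque": the same for the moment, N m; "opening": opening from 0.0 (shut) to 1.0 (fully open).
Only numpy, scipy, OpenCV 4.12 (cv2) and the standard library are available. Lean on these libraries where they do the work, as an engineer would, in place of code of your own. Each camera call takes 0.05 s, during which the arm holds its last target.

## Working session

There is one attempt and no reset: what is moved stays moved. The work goes in short steps, Python scripts to look and compute and a tool call to move; the robot and the scene stay as the last step left them, time stands still between calls to the robot, and variables do not carry over. Pictures are saved under pics/ and viewed, and the job is handed in when it is done.

Besides the shell and the picture viewer there is one more tool, called after "Request:" in YAML: its name, and indented under it one key for each argument. jog_arm: Moves the arm, as the interface text tells. Its arguments: {"type":"object","properties":{"targets":{"type":"string"},"force":{"type":"number"}},"required":["targets"]}

```bash
mkdir -p pics; ls; python3 - <<'E'
from plant import *
import cv2
s=get_state();print(s)
for n in ["scene","top"]:
    p=read_camera(n);cv2.imwrite(f"pics/{n}0.png",p["pixels"])
    print(n,p["mtx"],p["world_from_camera"],[k for k in p])
    for t in ["knob","slot_start","slot_corner","slot_end","slide","objective","vial","stain_jar"]:
        r=mark_of(t,p);print(t,[(x["uv"],x["p"]) for x in r[:2]])
E
```

```text
pics
{'time': 0.0, 'qpos': array([ 1.04198350e+00,  2.87196391e-01,  1.57814998e+00, -4.84982355e-06,
        1.27861470e+00, -1.50009836e-01]), 'dq': array([-8.48297108e-04,  1.55579275e-05, -8.55219187e-04, -2.26035712e-03,
        1.47705259e-03, -1.20760510e-04]), 'joint_efforts': array([-1.77423597e-03, -4.05997217e+01, -2.92618150e+01, -1.83981615e-04,
        6.00589468e-03,  1.03499417e-05]), 'eef_pos': array([0.24926921, 0.62658886, 0.22994133]), 'tcp_rot': array([ 1.88270308e-01,  9.82116535e-01, -1.11742542e-03, -3.92072881e-04]), 'contact_force': array([ 0.00836534,  0.13934097, -0.35656262]), 'wrist_torque': array([ 0.01513084,  0.0282809 , -0.03301318]), 'opening': 0.9989109108636174}
scene [[518.21006711   0.         280.94590706]
 [  0.         518.21006711 207.85816989]
 [  0.           0.           1.        ]] [[-0.29874752 -0.75393726  0.58508848  1.39352049]
 [ 0.95429428 -0.23054148  0.19019215  0.31439891]
 [-0.00850578  0.61516602  0.78835171  1.20171048]
 [ 0.          0.          0.          1.        ]] ['pixels', 'mtx', 'world_from_camera', 'shot']
knob [(
[... 260 characters left out ...]
]
top [[408.23848049   0.         278.79424189]
 [  0.         408.23848049 214.39919731]
 [  0.           0.           1.        ]] [[ 0.00797341  0.99422224 -0.10704469  0.42195737]
 [-0.999946    0.00864095  0.00577373  0.02390315]
 [ 0.00666534  0.10699287  0.99423745  1.10760352]
 [ 0.          0.          0.          1.        ]] ['pixels', 'mtx', 'world_from_camera', 'shot']
knob [([321.7, 216.7], 0.92)]
slot_start [([324.0, 191.7], 0.71), ([322.1, 232.2], 0.67)]
slot_corner [([323.1, 189.3], 0.68)]
slot_end [([295.3, 186.7], 0.74)]
slide [([252.1, 209.2], 0.59)]
objective [([230.7, 179.9], 0.68), ([297.1, 191.3], 0.25)]
vial [([300.6, 162.1], 0.64)]
stain_jar [([292.8, 246.2], 0.43)]
```

View pics/scene0.png

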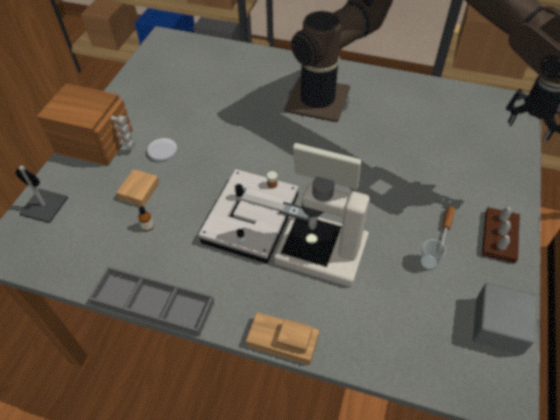

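View pics/top0.png

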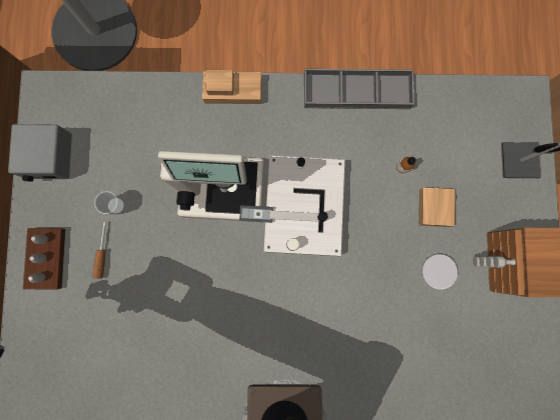

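```bash
python3 - <<'E'
import cv2
a=cv2.imread('pics/top0.png')[130:290,180:380];cv2.imwrite('pics/top0z.png',cv2.resize(a,None,fx=4,fy=3.7,interpolation=cv2.INTER_CUBIC)[:600])
a=cv2.imread('pics/scene0.png')[130:280,110:310];cv2.imwrite('pics/scene0z.png',cv2.resize(a,None,fx=4,fy=4,interpolation=cv2.INTER_CUBIC))
E
```

```text
(no output)
```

View pics/top0z.png

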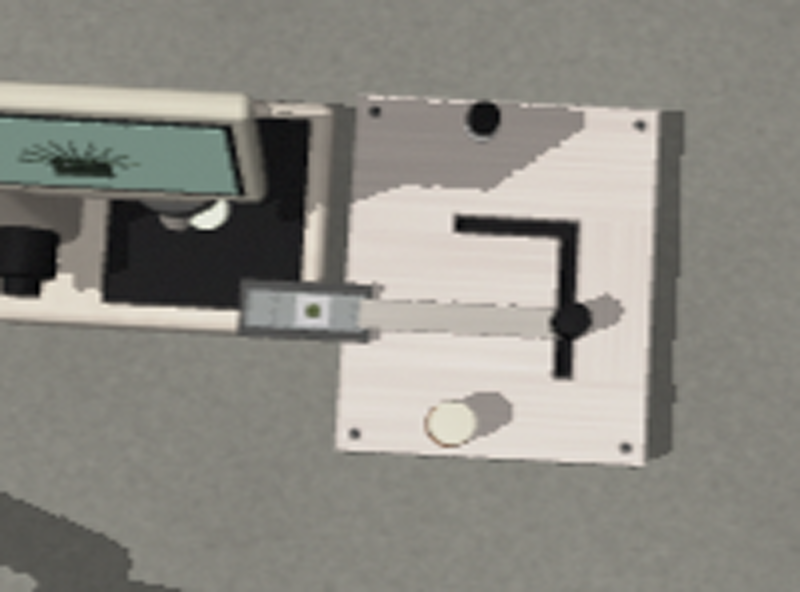

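View pics/scene0z.png

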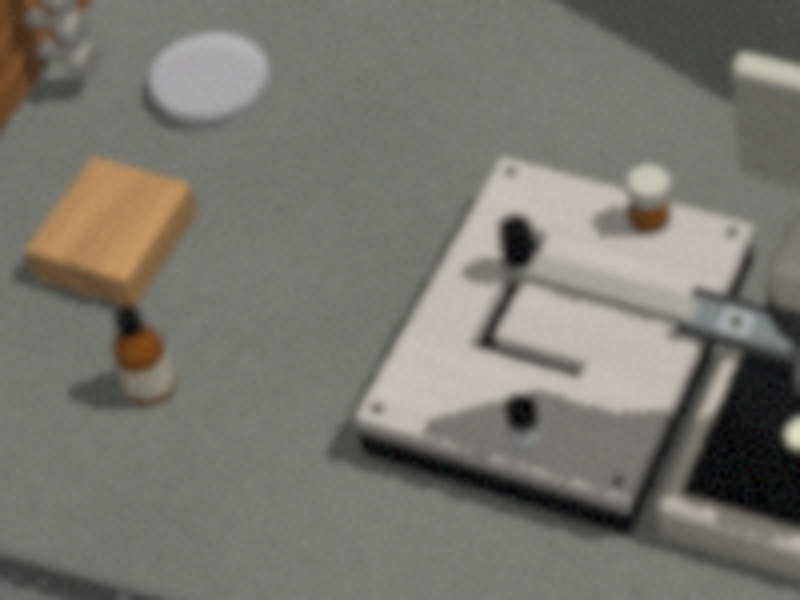

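The top view shows the loader with its L slot. The near end of the slot is at about (321,232), the corner at (322,190) and the closed end at (294,190). The knob, at (322,216), is already partway along the first leg. The jar is at (292,244), the vial at (301,162), and the microscope is to the left. Next I'll fit the loader pose.

```bash
cat > h.py <<'E'
import numpy as np, cv2
from plant import *
def ray(p,uv):
    M=p["mtx"];T=np.array(p["world_from_camera"])
    d=np.linalg.inv(M)@np.array([uv[0],uv[1],1.0]); d=T[:3,:3]@np.array([d[0],-d[1],-d[2]])
    return T[:3,3],d
def at(p,uv,z):
    o,d=ray(p,uv); return o+d*(z-o[2])/d[2]
def proj(p,X):
    T=np.array(p["world_from_camera"]); c=T[:3,:3].T@(np.asarray(X)-T[:3,3]); q=p["mtx"]@np.array([c[0],-c[1],-c[2]]); return q[:2]/q[2]
E
python3 - <<'E'
from h import *
p=read_camera("top")
r=lambda u,v:(180+u/4,130+v/3.7)
for n,c in dict(farL=(360,97),farR=(657,110),nearL=(338,450),nearR=(643,465),s_near=(563,378),s_corner=(575,218),s_end=(455,224)).items():
    print(n,at(p,r(*c),.045).round(4))
img=p["pixels"]
# loader mask + pose fit
for t in ["loader","knob","slide"]:
    m=silhouettes(t,p)
    for k in m[:2]: print(t,k["p"],k["uv"],k["mask"].sum())
# subpixel slot: dark pixels inside deck
g=img.max(2); 
ys,xs=np.where(g[180:240,285:332]<70); xs+=285; ys+=180
X=np.array([at(p,(x,y),.045) for x,y in zip(xs,ys)])
print(len(xs))
for y in range(183,238): print(y,''.join('#' if v<70 else '+' if v<130 else '.' for v in g[y,285:340]))
E
```

```text
farL [0.6917 0.0424 0.045 ]
farR [ 0.6841 -0.1552  0.045 ]
nearL [0.439 0.054 0.045]
nearR [ 0.4301 -0.1437  0.045 ]
s_near [ 0.4907 -0.092   0.045 ]
s_corner [ 0.605  -0.1003  0.045 ]
s_end [ 0.5999 -0.0212  0.045 ]
loader 0.73 [268.1, 196.0] 13607
knob 0.84 [267.0, 216.3] 965
knob 0.67 [267.4, 196.0] 13388
slide 0.58 [439.4, 266.7] 1020
299
183 .......................................................
184 .......................................................
185 .......................................................
186 .......................................................
187 .......................................................
188 .........++++++........................................
189 .........##############++++++++++.+....................
190 .........##############################+...............
191 .........##############################+...............
192 .........+#############################+...............
193 ..................++++++++++###########+...............
194 ..................................+####+...............
195 ...............................
[... 1844 characters left out ...]
...................####.................
227 ..................................####.................
228 ..................................####.................
229 ..................................####.................
230 .................................+####.................
231 .................................+###+.................
232 .....................................+.................
233 .......................................................
234 .......................................................
235 .......................................................
236 .......................................................
237 .......................................................
```

```bash
python3 - <<'E'
from h import *
p=read_camera("top")
c=np.array([.5612,-.0506]);a=np.radians(-2.6);ex=np.array([np.cos(a),np.sin(a)]);ey=np.array([-ex[1],ex[0]])
O=c-.0075*ex;print("O",O,ex,ey)
def loc(X): d=np.asarray(X)[:2]-O; return np.array([d@ex,d@ey])*1000
for n,uv,z in [("near end",(321.3,231.8),.045),("slot row200",(322,200),.045),("slot row 228",(321,228),.045),("leg2 left end",(293.7,191),.045),("leg2 ctr",(300,191.2),.045),("leg2 ctr2",(318,192),.045),("knob top",(322.7,216.3),.093),("knob mid",(322.3,216.5),.075)]:
    X=at(p,uv,z);print(n,X.round(4),loc(X).round(1))
for t in ["vial","stain_jar"]:
    for k in silhouettes(t,p)[:1]:print(t,k["uv"],loc(at(p,k["uv"],.08)),at(p,k["uv"],.08))
s=read_camera("scene")
r=lambda u,v:(110+u/4,130+v/4)
for n,uv,z in [("knobtop",r(516,226),.093),("start?",0,0),("corner",r(485,341),.045),("end",r(580,368),.045)]:
    if uv: X=at(s,uv,z);print(n,X.round(4),loc(X).round(1))
E
```

```text
O [ 0.55370772 -0.05025978] [ 0.99897057 -0.04536299] [0.04536299 0.99897057]
near end [ 0.4917 -0.0935  0.045 ] [-60. -46.]
slot row200 [ 0.5754 -0.0956  0.045 ] [ 23.8 -44.3]
slot row 228 [ 0.5016 -0.0927  0.045 ] [-50.1 -44.8]
leg2 left end [ 0.5987 -0.021   0.045 ] [43.6 31.2]
leg2 ctr [ 0.5983 -0.0377  0.045 ] [44.  14.6]
leg2 ctr2 [ 0.5966 -0.0851  0.045 ] [ 44.5 -32.9]
knob top [ 0.5274 -0.0918  0.093 ] [-24.4 -42.7]
knob mid [ 0.5287 -0.0928  0.075 ] [-23.  -43.7]
vial [269.3, 193.3] [28.45031211 94.18106258] [0.58640108 0.04253374 0.08      ]
stain_jar [289.4, 245.8] [-101.94816246   36.34080791] [ 0.45351303 -0.00933171  0.08      ]
knobtop [ 0.5325 -0.0884  0.093 ] [-19.4 -39. ]
corner [ 0.6009 -0.09    0.045 ] [ 48.9 -37.6]
end [ 0.6036 -0.0186  0.045 ] [48.4 33.9]
```

Request:
jog_arm:
  targets: "0 0 38 0 0 0 -1;0 0 38 0 0 0 -1;0 0 38 0 0 0 -1;0 0 38 0 0 0 -1;0 0 38 0 0 0 -1;0 0 38 0 0 0 -1;0 0 38 0 0 6.4 -1;0 0 0 0 0 6.4 -1;0 0 0 0 0 6.3 -1"
  force: 30

```text
time: 2.05
eef_pos: [0.2461, 0.6208, 0.5049]
tcp_rot: [0.017, 1.0, -0.006, 0.002]
contact_force: [-0.2, -0.6, -0.7]
opening: -0.001
```

Request:
jog_arm:
  targets: "12 -38 0 0 0 0 -1;12 -38 0 0 0 0 -1;12 -38 0 0 0 0 -1;12 -38 0 0 0 0 -1;12 -38 0 0 0 0 -1;12 -38 0 0 0 0 -1;12 -38 0 0 0 0 -1;12 -38 0 0 0 0 -1;12 -38 0 0 0 0 -1;12 -38 0 0 0 0 -1"

```text
time: 2.88
eef_pos: [0.364, 0.2316, 0.5037]
tcp_rot: [0.007, 1.0, -0.004, 0.003]
contact_force: [1.7, 0.1, 0.5]
opening: -0.004
```

Request:
jog_arm:
  targets: "12 -38 0 0 0 0 -1;12 -38 0 0 0 0 -1;12 -38 0 0 0 0 -1;12 -38 0 0 0 0 -1;12 -38 0 0 0 0 -1;12 -38 0 0 0 0 -1;12 -38 0 0 0 0 -1;12 -38 0 0 0 0 -1;0 0 0 0 0 0 -1"

```text
time: 3.63
eef_pos: [0.4592, -0.0936, 0.5053]
tcp_rot: [0.01, 1.0, -0.005, 0.008]
contact_force: [0.0, 0.6, -0.9]
opening: -0.002
```

Request:
jog_arm:
  targets: "7 0 -38 0.6 0.9 -1.4 -1;7 0 -38 0 0 0 -1;7 1 -38 0 0 0 -1;0 0 -38 0 0 0 -1;0 0 -38 0 0 0 -1;0 0 -38 0 0 0 -1;0 0 -38 0 0 0 -1;0 0 -38 0 0 0 -1;0 0 -38 0 0 0 -1;0 0 0 0 0 0 -1"

```text
time: 4.47
eef_pos: [0.4773, -0.0941, 0.1563]
tcp_rot: [0.027, 1.0, -0.002, 0.007]
contact_force: [-1.2, 0.4, -1.2]
opening: -0.001
```

```bash
python3 - <<'E'
from h import *
print({k:v.round(4) if hasattr(v,'round') else v for k,v in get_state().items()})
for n in ["scene","wrist"]:
    p=read_camera(n)
    im=p["pixels"]
    if n=="scene": im=cv2.resize(im[110:290,100:340],None,fx=3.3,fy=3.3,interpolation=cv2.INTER_CUBIC)
    cv2.imwrite(f"pics/{n}1.png",im)
E
```

```text
{'time': 4.4667, 'qpos': array([-4.0390e-01, -6.6800e-02,  2.1057e+00,  9.0000e-04,  1.0875e+00,
       -1.9208e+00]), 'dq': array([ 0.0082, -0.0564, -0.0724,  0.002 ,  0.055 ,  0.0019]), 'joint_efforts': array([-2.98200e-01, -2.69934e+01, -3.18796e+01,  7.40000e-03,
       -6.67100e-01, -1.60000e-03]), 'eef_pos': array([ 0.4773, -0.0941,  0.1563]), 'tcp_rot': array([ 0.0272,  0.9996, -0.0024,  0.0072]), 'contact_force': array([-1.1874,  0.4397, -1.2277]), 'wrist_torque': array([ 0.0075,  0.0344, -0.0151]), 'opening': -0.000614166059373198}
```

View pics/scene1.png

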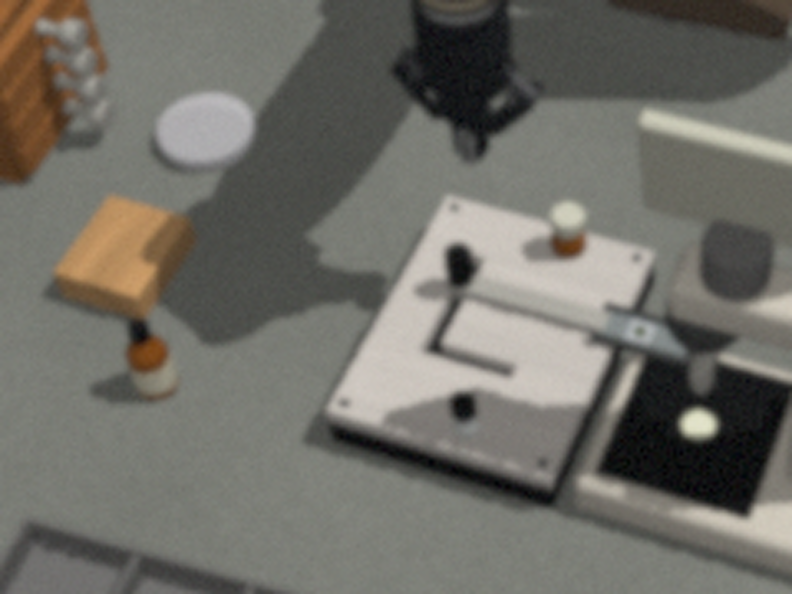

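View pics/wrist1.png

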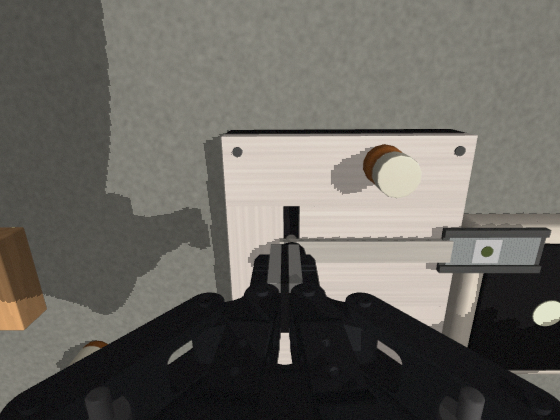

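The wrist view shows the fingers shut at about (287,260), on the near side of the knob. The jar, at (393,170), is clear. I'm descending behind the knob.

Request:
jog_arm:
  targets: "0 1 -30 0 0 0 -1;0 1 -30 0 0 0 -1;0 0 -20 0 0 0 -1;0 0 -5 0 0 0 -1;0 0 0 0 0 0 -1"

```text
time: 4.98
eef_pos: [0.4967, -0.0994, 0.0978]
tcp_rot: [0.027, 0.999, -0.012, 0.031]
contact_force: [-0.6, 0.1, 0.1]
opening: -0.0
```

```bash
python3 - <<'E'
from h import *
im=read_camera("scene")["pixels"]
cv2.imwrite("pics/scene2.png",cv2.resize(im[130:270,160:340],None,fx=4.2,fy=4.2,interpolation=cv2.INTER_CUBIC))
print(get_state()["contact_force"],get_state()["eef_pos"])
E
```

```text
[-0.46173129  0.05254815  0.88740956] [ 0.49735413 -0.09971148  0.0987745 ]
```

View pics/scene2.png

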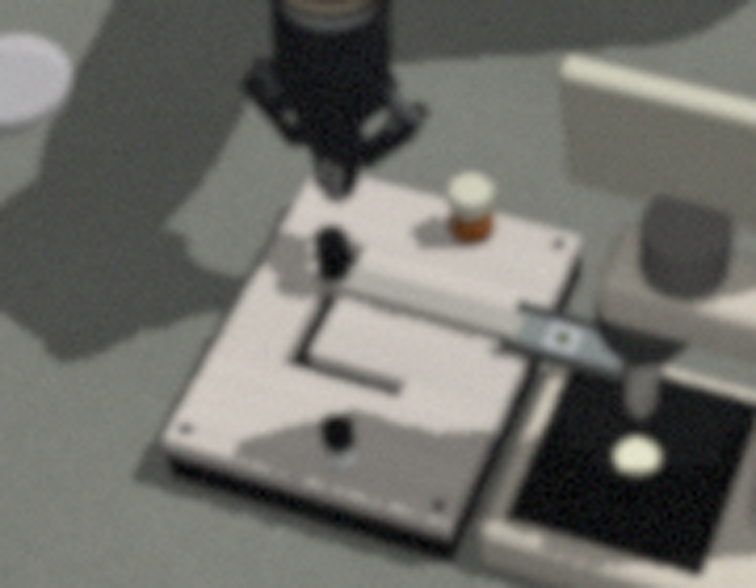

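```bash
python3 - <<'E'
from h import *
from scipy.spatial.transform import Rotation as R
s=get_state();print(s["qpos"].round(3),s["dq"].round(3),s["joint_efforts"].round(2))
q=R.from_quat(s["tcp_rot"]);print(q.as_matrix().round(3))
a=np.radians(-2.6);b=np.radians(90-1.3)
d=R.from_quat([np.cos(b),np.sin(b),0,0])
print("corr deg",(d*q.inv()).as_rotvec(degrees=True))
E
```

```text
[-3.980e-01  3.600e-02  2.125e+00  1.000e-03  9.130e-01 -1.917e+00] [ 0.    -0.012 -0.008 -0.001 -0.002  0.002] [  0.05 -25.5  -23.94  -0.    -0.11   0.  ]
[[-0.997  0.054  0.063]
 [ 0.052  0.998 -0.026]
 [-0.064 -0.022 -0.998]]
corr deg [1.45230059 3.59441604 0.45177352]
```

Request:
jog_arm:
  targets: "-10 2 0 1.4 3.6 0.4 -1;-8 2 0 0 0 0 -1;0 0 0 0 0 0 -1"

```text
time: 5.28
eef_pos: [0.4839, -0.0975, 0.1071]
tcp_rot: [0.023, 1.0, -0.003, 0.006]
contact_force: [0.0, -1.2, -0.3]
opening: -0.006
```

```bash
cat >> h.py <<'E'
from scipy.spatial.transform import Rotation as R
O=np.array([.5537,-.0503]);_a=np.radians(-2.6);ex=np.array([np.cos(_a),np.sin(_a)]);ey=np.array([-ex[1],ex[0]])
def loc(X): d=np.asarray(X)[:2]-O; return np.array([d@ex,d@ey])*1000
def wor(l): return O+(l[0]*ex+l[1]*ey)/1000
def rep():
    s=get_state();b=np.radians(88.7);q=R.from_quat(s["tcp_rot"]);d=R.from_quat([np.cos(b),np.sin(b),0,0])
    print("t",s["time"],"q",s["qpos"].round(3),"eef",s["eef_pos"].round(4),"loc",loc(s["eef_pos"]).round(1),"corr",(d*q.inv()).as_rotvec(degrees=True).round(2),"F",s["contact_force"].round(2))
E
python3 -c "
from h import *
rep()"
```

```text
t 5.2833 q [-4.040e-01  2.200e-02  2.120e+00 -1.000e-03  9.870e-01 -1.929e+00] eef [ 0.4839 -0.0975  0.1071] loc [-67.6 -50.3] corr [0.33 0.63 0.02] F [ 0.04 -1.25 -0.28]
```

Request:
jog_arm:
  targets: "0 2 -10 0.3 0.6 0 -1;0 2 -10 0 0 0 -1;0 0 0 0 0 0 -1"

```text
time: 5.53
eef_pos: [0.4868, -0.0944, 0.0903]
tcp_rot: [0.023, 1.0, -0.002, 0.006]
contact_force: [-0.1, -0.2, -0.0]
opening: -0.002
```

```bash
python3 -c "
from h import *
rep();print(get_state()['joint_efforts'].round(2))
import plant;print([n for n in dir(plant) if n[0]!='_'])"
```

```text
t 5.5333 q [-0.396  0.053  2.124  0.     0.952 -1.921] eef [ 0.4868 -0.0944  0.0903] loc [-64.9 -47. ] corr [0.26 0.64 0.06] F [-0.06 -0.22 -0.02]
[-9.000e-02 -2.780e+01 -2.622e+01  1.000e-02 -1.900e-01  1.000e-02]
['Unreachable', 'get_state', 'grasp_offset', 'mark_of', 'read_camera', 'sign_off', 'silhouettes', 'spot_in']
```

Request:
jog_arm:
  targets: "-3 1 -8 0.3 0.6 0 -1;-3 0 -8 0 0 0 -1;-2 0 -6 0 0 0 -1;0 0 0 0 0 0 -1"

```text
time: 5.87
eef_pos: [0.477, -0.0924, 0.0646]
tcp_rot: [0.023, 1.0, 0.001, -0.001]
contact_force: [-0.5, 0.5, -0.5]
opening: 0.001
```

```bash
python3 -c "
from h import *
rep();print(get_state()['joint_efforts'].round(2))
im=read_camera('scene')['pixels']
cv2.imwrite('pics/scene3.png',cv2.resize(im[130:270,160:340],None,fx=4.2,fy=4.2,interpolation=cv2.INTER_CUBIC))"
```

```text
t 5.8667 q [-4.010e-01  8.300e-02  2.149e+00  1.000e-03  9.120e-01 -1.927e+00] eef [ 0.477  -0.0924  0.0646] loc [-74.7 -45.5] corr [-0.12 -0.14  0.02] F [-0.5   0.55 -0.51]
[-7.000e-02 -2.759e+01 -2.461e+01 -0.000e+00 -1.000e-01 -1.000e-02]
```

View pics/scene3.png

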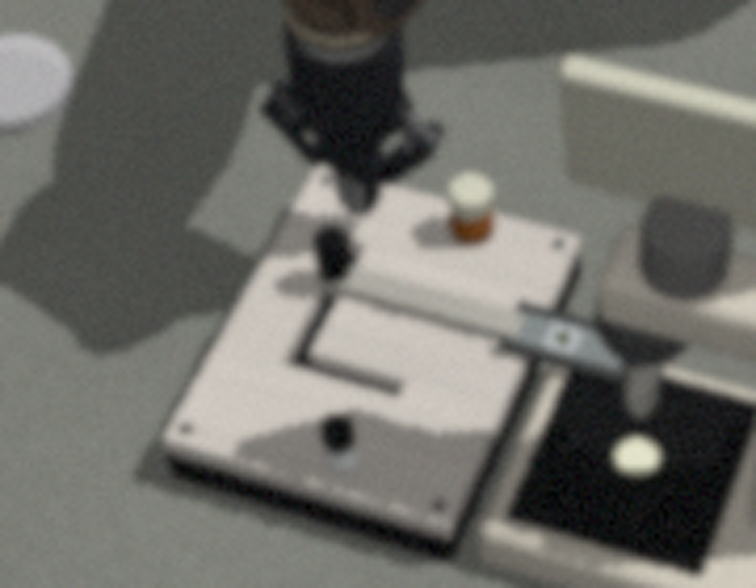

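The fingertips are at deck height, about 27 mm behind the knob and in line with it. I'm starting the push along loader +x.

Request:
jog_arm:
  targets: "8 0 2 0 0 0 -1;8 0 2 0 0 0 -1;8 0 0 0 0 0 -1;8 0 0 0 0 0 -1;8 0 0 0 0 0 -1;8 0 0 0 0 0 -1"

```text
time: 6.42
eef_pos: [0.5284, -0.0929, 0.0692]
tcp_rot: [0.023, 1.0, 0.001, -0.003]
contact_force: [-1.4, -1.2, 0.1]
opening: 0.001
```

```bash
python3 -c "
from h import *
rep()
p=read_camera('top');im=p['pixels']
cv2.imwrite('pics/top4.png',cv2.resize(im[150:260,230:370],None,fx=5,fy=5,interpolation=cv2.INTER_CUBIC))"
```

```text
t 6.4167 q [-3.630e-01  1.830e-01  2.026e+00 -1.000e-03  9.380e-01 -1.887e+00] eef [ 0.5284 -0.0929  0.0692] loc [-23.3 -43.7] corr [-0.07 -0.3   0.03] F [-1.38 -1.16  0.07]
```

View pics/top4.png

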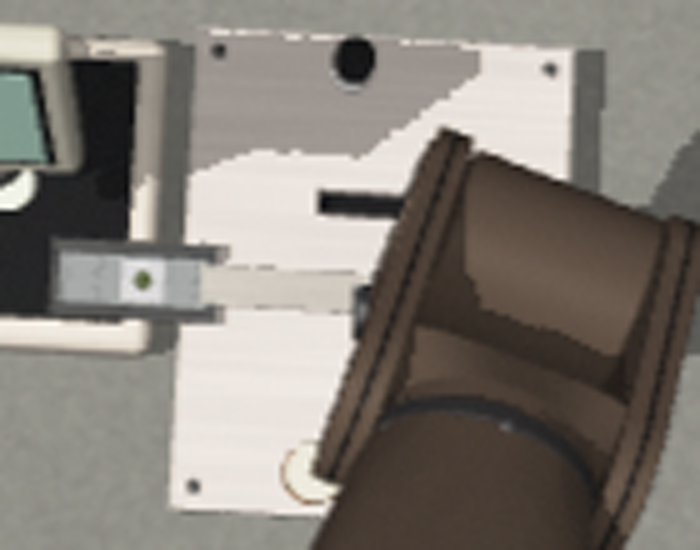

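The slide has moved forward to (259,206), so the push works. I'm continuing to the corner.

Request:
jog_arm:
  targets: "8 -1 0 0 0 0 -1;8 -1 0 0 0 0 -1;8 -1 0 0 0 0 -1;6 0 0 0 0 0 -1;4 0 0 0 0 0 -1;0 0 0 0 0 0 -1"

```text
time: 6.97
eef_pos: [0.5686, -0.0956, 0.0695]
tcp_rot: [0.023, 1.0, 0.001, -0.002]
contact_force: [-1.1, 0.6, -0.4]
opening: -0.001
```

```bash
python3 -c "
from h import *
rep()
p=read_camera('top');im=p['pixels']
cv2.imwrite('pics/top5.png',cv2.resize(im[150:260,230:370],None,fx=5,fy=5,interpolation=cv2.INTER_CUBIC))
for k in mark_of('slide',p)[:2]: print(k['uv'],k['p'],loc(at(p,k['uv'],.055)))"
```

```text
t 6.9667 q [-0.343  0.262  1.929  0.002  0.955 -1.869] eef [ 0.5686 -0.0956  0.0695] loc [ 17.  -44.6] corr [-0.16 -0.19  0.02] F [-1.06  0.62 -0.39]
[253.4, 188.7] 0.98 [ 42.29893216 136.96461842]
```

View pics/top5.png

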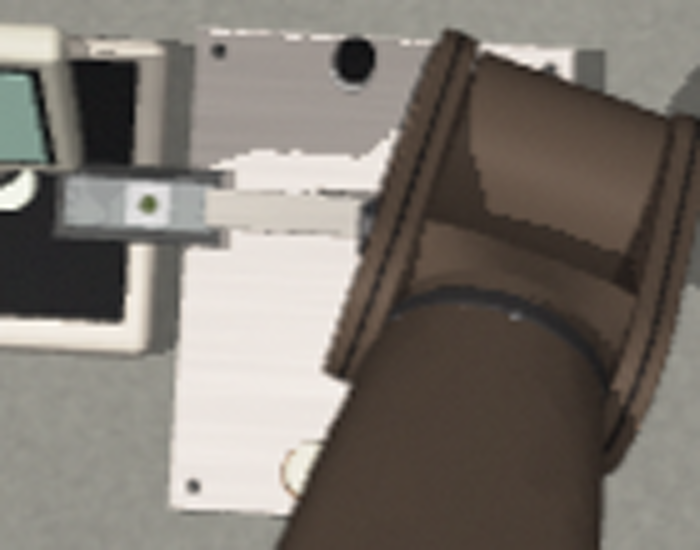

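The slide is now at (260,191), nearly level with the corner. I'm nudging on until it stops.

Request:
jog_arm:
  targets: "3 0 0 0 0 0 -1;3 0 0 0 0 0 -1;0 0 0 0 0 0 -1"

```text
time: 7.32
eef_pos: [0.5739, -0.0957, 0.0695]
tcp_rot: [0.023, 1.0, 0.001, -0.002]
contact_force: [-0.5, 1.1, -0.3]
opening: -0.001
```

```bash
cat >> h.py <<'E'
def slide(fn):
    rep()
    p=read_camera('top');im=p['pixels']
    cv2.imwrite(fn,cv2.resize(im[150:260,230:370],None,fx=5,fy=5,interpolation=cv2.INTER_CUBIC))
    for k in mark_of('slide',p)[:2]: print(k['uv'],k['p'],loc(at(p,k['uv'],.055)))
    # dark mark in the middle of slide: olive pixels
    for r in silhouettes('slide',p)[:2]: print('sil',r['uv'],r['p'],r['mask'].sum())
E
python3 -c "
from h import *
slide('pics/top6.png')"
```

```text
t 7.3167 q [-3.400e-01  2.720e-01  1.916e+00  1.000e-03  9.580e-01 -1.865e+00] eef [ 0.5739 -0.0957  0.0695] loc [ 22.2 -44.4] corr [-0.14 -0.22  0.04] F [-0.55  1.1  -0.25]
[255.7, 186.3] 0.96 [ 48.96194062 131.349647  ]
sil [261.9, 189.5] 0.97 674
```

View pics/top6.png

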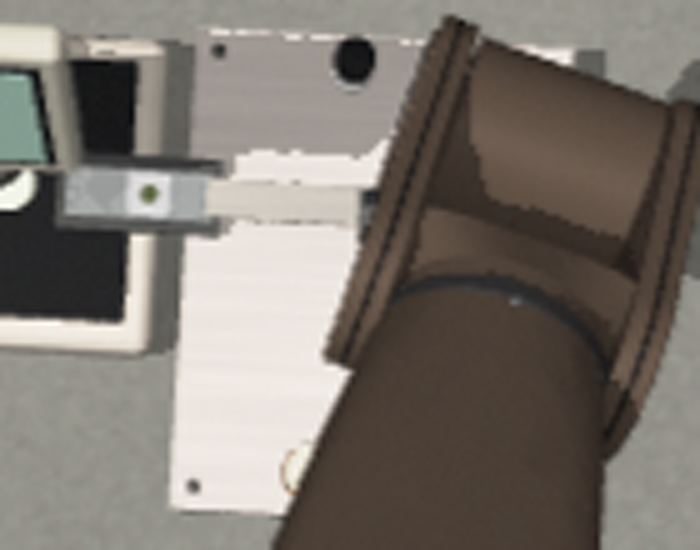

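Request:
jog_arm:
  targets: "2 0 0 0 0 0 -1;2 0 0 0 0 0 -1;0 0 0 0 0 0 -1"

```text
time: 7.72
eef_pos: [0.5774, -0.0957, 0.0695]
tcp_rot: [0.023, 1.0, 0.001, -0.002]
contact_force: [-0.4, -0.0, 0.2]
opening: -0.003
```

```bash
python3 -c "
from h import *
slide('pics/top7.png')
p=read_camera('top')
print(loc(at(p,(260,188.8),.054)))
"
```

```text
t 7.7167 q [-3.380e-01  2.790e-01  1.907e+00  1.000e-03  9.610e-01 -1.863e+00] eef [ 0.5774 -0.0957  0.0695] loc [ 25.7 -44.3] corr [-0.13 -0.27  0.04] F [-0.44 -0.05  0.19]
[256.9, 185.7] 0.94 [ 50.71807751 128.31511094]
sil [262.8, 186.9] 0.65 709
sil [235.3, 185.4] 0.63 9375
[ 43.14212612 119.8031661 ]
```

View pics/top7.png

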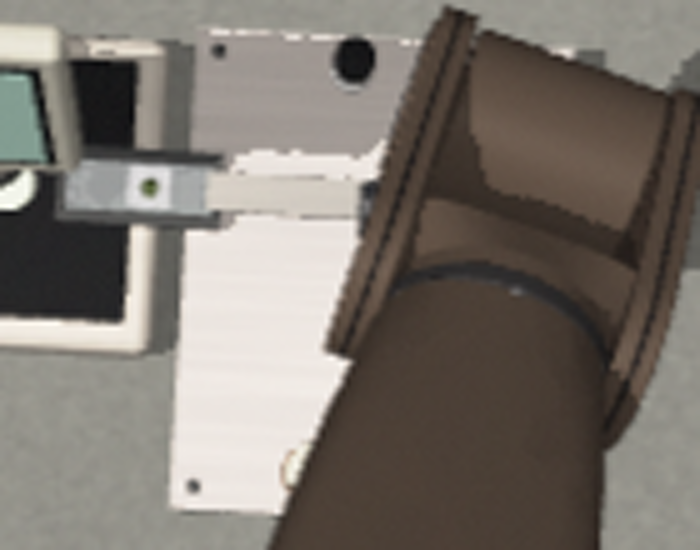

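Request:
jog_arm:
  targets: "2 0 0 0 0 0 -1;2 0 0 0 0 0 -1"

```text
time: 8.08
eef_pos: [0.5792, -0.0956, 0.0695]
tcp_rot: [0.023, 1.0, 0.001, -0.006]
contact_force: [-10.0, -1.9, 7.4]
opening: -0.001
```

```bash
python3 -c "
from h import *
slide('pics/top8.png')
"
```

```text
t 8.0833 q [-3.360e-01  2.860e-01  1.898e+00 -1.000e-03  9.690e-01 -1.861e+00] eef [ 0.5792 -0.0956  0.0695] loc [ 27.5 -44.1] corr [-0.16 -0.65 -0.01] F [-9.95 -1.86  7.44]
[254.7, 187.5] 0.93 [ 45.65064363 133.76718565]
[100.2, 253.7] 0.44 [-147.20686067  518.21373113]
sil [264.5, 187.7] 0.78 700
```

View pics/top8.png

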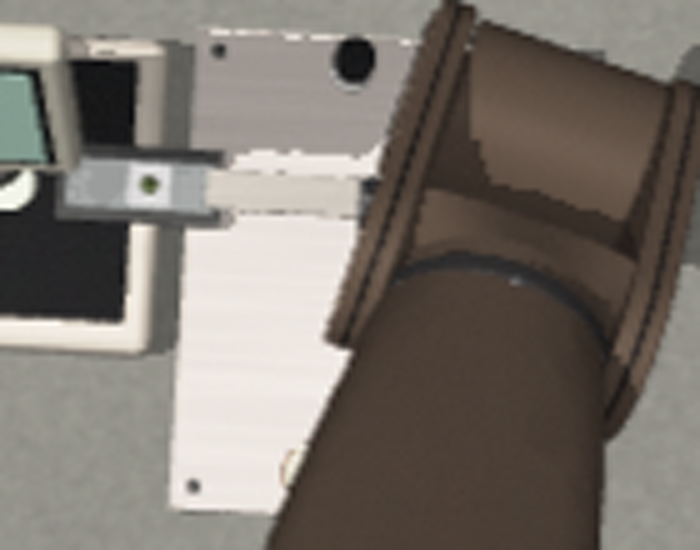

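The force rose to 10 N with no further slide movement, with the slide at (260,187). The carrier is at the corner's far wall. Next I'm backing off and going round to the knob's right side.

Request:
jog_arm:
  targets: "-10 0 0 0 -0.5 0 -1;-10 0 0 0 0 0 -1;-10 0 0 0 0 0 -1;0 -12 0 0 0 0 -1;0 -12 0 0 0 0 -1;0 -12 0 0 0 0 -1;0 -8 0 0 0 0 -1;0 0 0 0 0 0 -1"

```text
time: 8.9
eef_pos: [0.5493, -0.145, 0.0708]
tcp_rot: [0.023, 1.0, 0.001, 0.001]
contact_force: [0.8, -0.5, -0.1]
opening: 0.004
```

```bash
python3 -c "
from h import *
slide('pics/top9.png')
"
```

```text
t 8.9 q [-0.437  0.24   1.953  0.002  0.947 -1.964] eef [ 0.5493 -0.145   0.0708] loc [ -0.1 -94.8] corr [-0.06  0.14  0.  ] F [ 0.76 -0.53 -0.12]
[257.5, 184.2] 0.77 [ 54.76917815 126.98462913]
sil [273.4, 186.6] 0.78 999
```

View pics/top9.png

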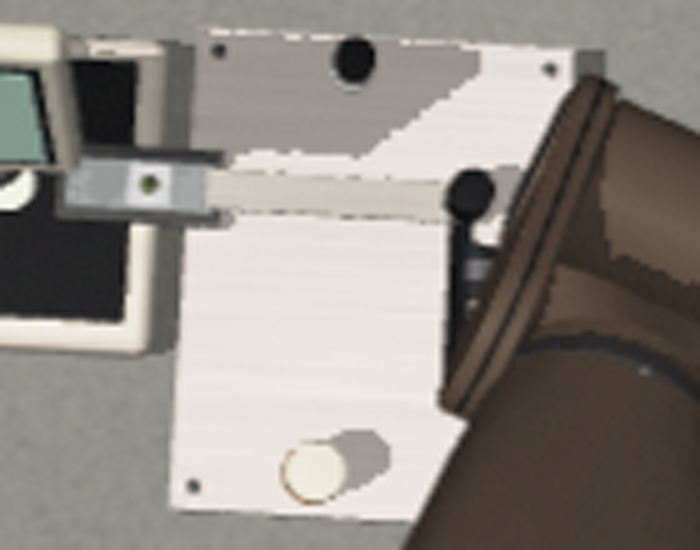

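```bash
python3 -c "
from h import *
p=read_camera('top')
print(loc(at(p,(324.1,188.7),.09)),loc(at(p,(260,187),.054)), loc(at(p,(322.7,216.3),.09)))
print(wor((46,-94)))
"
```

```text
[ 46.12871876 -43.58350772] [ 47.89837415 120.0806582 ] [-24.09433423 -42.98112766]
[ 0.59538853 -0.14628993]
```

Request:
jog_arm:
  targets: "11 0 0 0 0 0 -1;11 0 0 0 0 0 -1;11 0 0 0 0 0 -1;8 0 0 0 0 0 -1;3 0 0 0 0 0 -1;0 0 0 0 0 0 -1"

```text
time: 9.6
eef_pos: [0.5955, -0.1398, 0.0695]
tcp_rot: [0.02, 1.0, 0.002, -0.0]
contact_force: [-0.6, -0.5, -0.3]
opening: 0.0
```

```bash
python3 -c "
from h import *
rep()
im=read_camera('scene')['pixels']
cv2.imwrite('pics/scene10.png',cv2.resize(im[130:270,160:340],None,fx=4.2,fy=4.2,interpolation=cv2.INTER_CUBIC))"
```

```text
t 9.6 q [-0.398  0.329  1.843  0.004  0.972 -1.93 ] eef [ 0.5955 -0.1398  0.0695] loc [ 45.8 -87.5] corr [-0.21 -0.03 -0.29] F [-0.61 -0.55 -0.32]
```

View pics/scene10.png

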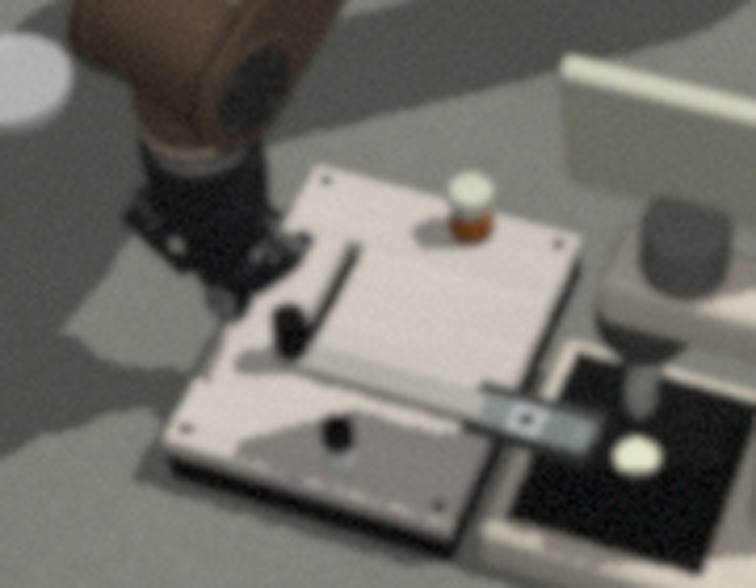

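The finger is just right of the knob, and the knob is at (290,330) in the crop with its slot behind it. I'm pushing along loader +y.

Request:
jog_arm:
  targets: "0 8 2 0 0 -0.3 -1;0 8 2 0 0 0 -1;0 8 0 0 0 0 -1;1 8 0 0 0 0 -1;0 6 0 0 0 0 -1;0 0 0 0 0 0 -1"

```text
time: 10.15
eef_pos: [0.5948, -0.0982, 0.0736]
tcp_rot: [0.023, 1.0, 0.001, -0.001]
contact_force: [0.7, -1.5, -0.3]
opening: 0.002
```

```bash
python3 -c "
from h import *
rep()
im=read_camera('scene')['pixels']
cv2.imwrite('pics/scene11.png',cv2.resize(im[130:270,160:340],None,fx=4.2,fy=4.2,interpolation=cv2.INTER_CUBIC))"
```

```text
t 10.15 q [-0.332  0.306  1.864  0.002  0.973 -1.858] eef [ 0.5948 -0.0982  0.0736] loc [ 43.2 -46. ] corr [-0.11 -0.06  0.04] F [ 0.73 -1.48 -0.29]
```

View pics/scene11.png

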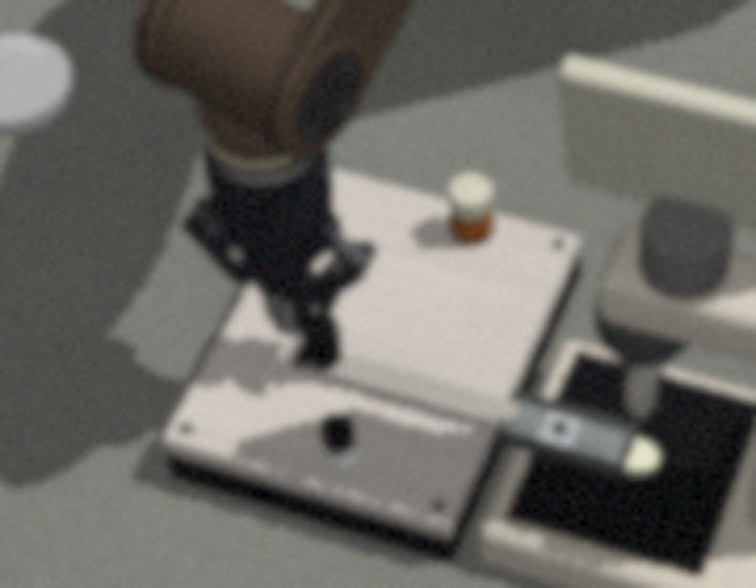

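The carrier is moving across, with the slide now at (560,428) in the crop. I'm continuing.

Request:
jog_arm:
  targets: "1 8 0 0 0 0 -1;1 8 0 0 0 0 -1;1 8 0 0 0 0 -1;1 6 0 0 0 0 -1;0 4 0 0 0 0 -1;0 0 0 0 0 0 -1"

```text
time: 10.7
eef_pos: [0.5973, -0.0614, 0.0733]
tcp_rot: [0.023, 1.0, 0.001, -0.003]
contact_force: [-0.7, -1.5, 0.6]
opening: -0.005
```

Request:
jog_arm:
  targets: "1 3 0 0 0 0 -1;0 2 0 0 0 0 -1"

```text
time: 10.87
eef_pos: [0.5982, -0.0559, 0.0732]
tcp_rot: [0.023, 1.0, 0.001, -0.003]
contact_force: [-0.2, -0.9, 0.2]
opening: -0.004
```

```bash
python3 -c "
from h import *
rep()
im=read_camera('scene')['pixels']
cv2.imwrite('pics/scene12.png',cv2.resize(im[130:270,160:340],None,fx=4.2,fy=4.2,interpolation=cv2.INTER_CUBIC))"
```

```text
t 10.8667 q [-2.620e-01  3.060e-01  1.865e+00 -1.000e-03  9.780e-01 -1.787e+00] eef [ 0.5982 -0.0559  0.0732] loc [44.8 -3.6] corr [-0.07 -0.4  -0.01] F [-0.17 -0.86  0.25]
```

View pics/scene12.png

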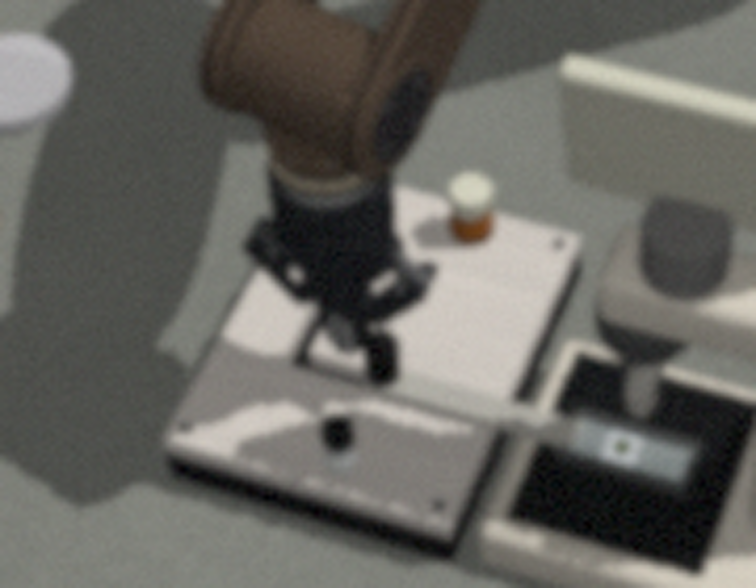

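Almost there: no end-stop force yet. I'll nudge in small steps.

Request:
jog_arm:
  targets: "0 2 0 0 0 0 -1;0 2 0 0 0 0 -1"

```text
time: 11.08
eef_pos: [0.5985, -0.0517, 0.0731]
tcp_rot: [0.023, 1.0, 0.001, -0.003]
contact_force: [0.3, -1.4, 0.3]
opening: -0.004
```

Request:
jog_arm:
  targets: "0 2 0 0 0 0 -1;0 2 0 0 0 0 -1"

```text
time: 11.25
eef_pos: [0.5987, -0.0486, 0.0732]
tcp_rot: [0.023, 1.0, -0.001, -0.003]
contact_force: [-2.0, -9.4, -1.1]
opening: -0.006
```

Stop reached, with 9.4 N opposing. I'm backing off to the right and then lifting.

Request:
jog_arm:
  targets: "0 -10 0 0 0 0 -1;0 -12 0 0 0 0 -1;0 -12 0 0 0 0 -1;0 -12 5 0 0 0 -1;0 -5 30 0 0 0 -1;0 -5 35 0 0 0 -1;0 -20 35 0 0 0 -1;0 -30 25 0 0 0 -1;0 -30 0 0 0 0 -1;0 0 0 0 0 0 -1"

```text
time: 12.08
eef_pos: [0.5956, -0.1959, 0.2101]
tcp_rot: [0.024, 1.0, 0.001, -0.003]
contact_force: [0.2, -0.0, -0.4]
opening: -0.003
```

```bash
python3 -c "
from h import *
slide('pics/top13.png')
im=read_camera('scene')['pixels']
cv2.imwrite('pics/scene13.png',cv2.resize(im[110:280,110:340],None,fx=3.4,fy=3.4,interpolation=cv2.INTER_CUBIC))"
```

```text
t 12.0833 q [-4.790e-01  2.030e-01  1.716e+00 -1.000e-03  1.229e+00 -2.001e+00] eef [ 0.5956 -0.1959  0.2101] loc [  48.5 -143.6] corr [-0.13 -0.36  0.16] F [ 0.24 -0.04 -0.43]
[229.6, 186.1] 0.86 [ 45.7771293  199.39495787]
[298.1, 162.8] 0.37 [117.55301204  23.76331618]
sil [259.7, 189.5] 0.8 640
```

View pics/top13.png

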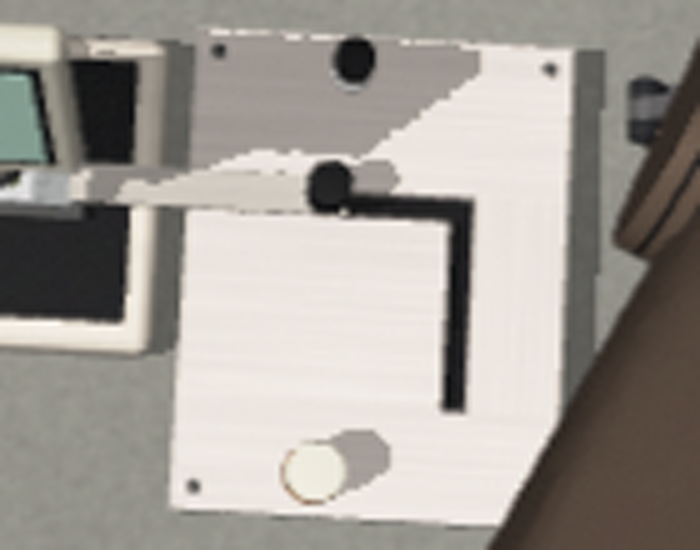

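View pics/scene13.png

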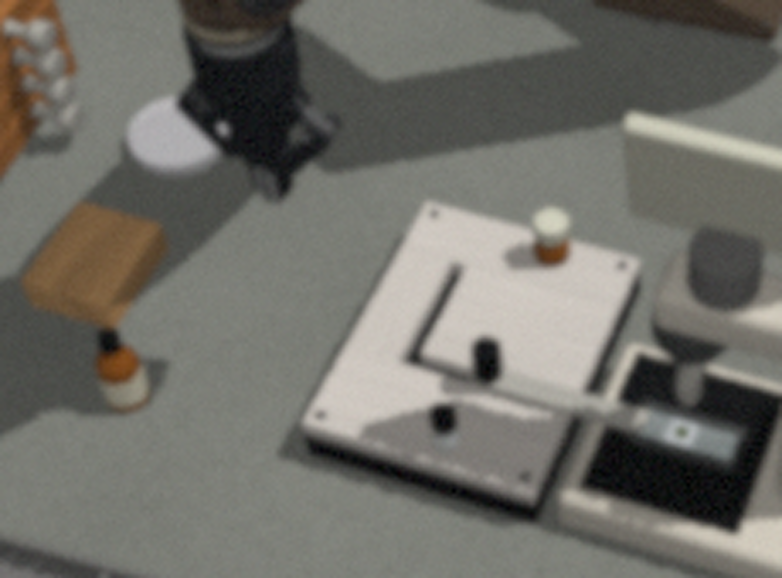

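The knob covers the closed end of the slot at (296,187) and the slide is under the objective. The jar, at (293,244), and the vial, at (301,162), haven't moved, and the arm is well clear.

```bash
python3 -c "
from h import *
p=read_camera('top')
print(loc(at(p,(296.1,187.2),.09)), get_state()['dq'].round(3), get_state()['contact_force'].round(2))
print(sign_off())"
```

```text
[46.10708969 27.25158844] [ 0.016  0.005  0.01  -0.003 -0.002 -0.   ] [-0.33 -0.03 -0.26]
the job is handed in; nothing more can be done
None
```

The slide is under the objective: the carrier went to the corner and then across to the closed end of the slot. I pushed the knob with shut fingers throughout, along loader +x and then loader +y from its right side. The job was handed in at about 12.3 s of the 43 s allowed.

**Stops:** both legs ended with a clear rise in force, about 10 N at the corner and 9 N at the end.

**Final position:** in the last top picture the knob covers the slot's closed end. It had moved about 70 mm along the first leg (it started roughly 30 mm in) and about 71 mm across. Its measured position was within about 2 mm of the slot end I estimated beforehand.

**Surroundings:** the jar and vial showed no movement. The dropper and slide box looked undisturbed by eye. I did not check the dish, needle and beaker closely, but the arm never went near them at their height. At hand-in the arm was raised to the right of the deck, touching nothing.

**Disagreements:**
- The slide detector was 5–15 mm off during the pushes, so I relied on the pictures and the force there.
- The finger's contact point suggested a knob position 3–4 mm further on than the camera did. That could be calibration error or a thinner finger than I assumed.
- On the first descent the arm drifted about 20 mm in x and tilted about 4°. I corrected this before touching anything.

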